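Seal the pledge mailer along its flap

ROBOT

A 6-joint arm with a two-finger parallel gripper is mounted at the origin on the work surface. World frame = base frame: x ahead of the robot, y to its left, z up, the work surface at z = 0. Lengths are in mm, angles in degrees, forces in N, time in s.
With the tool pointing down it reaches from about 300 to 850 mm from the base axis. Payload 4.2 kg.
Tool frame: the origin (TCP) lies midway between the tips of the shut fingers; the grasp point (between the pads) lies 19 mm behind it; z points along the fingers, y is the line along which they close (so a half turn about z gives the same grasp; the last joint's range is limited). The gripper opens to 91 mm and grips with 3 to 60 N. Pads are 32 mm wide; open, the fingers measure 118 mm over their backs; the gripper's body (76 mm by 178 mm) begins 60 mm behind the grasp point.
Start: joints at [62.109, 18.312, 89.639, -0, 72.044, -1.146], TCP at [258.773, 513.498, 213.976] pointing down, gripper open.
Joint ranges: [-177.97, 177.97], [-48.28, 115.42], [12.27, 149.76], [-77.06, 257.06], [2.81, 150.46], [-146.56, 146.56]. Speed limits (degrees/s): [147.25, 147.25, 180, 180, 180, 180].

INTERFACE

Orientations are given as [roll, pitch, yaw] about the fixed x, y, z axes, in that order (R = Rz(yaw) Ry(pitch) Rx(roll)).
In Python, from workcell import env gives the robot as it stands.
- The arm moves only by the tool send_rows, never from a script. Its argument "steps" is a list that holds one entry, the list of rows, each a list of 5 numbers: the shift along the tool's x, y, z scaled (see below), then the turn about the tool's z scaled (see below), then the opening, from 0 (shut) to 1 (fully open). In form: [[[dx, dy, dz, yaw, fingers], ...]]. A call has 1 to 5 rows; each row shifts and turns the commanded pose from where the row before left it, along the tool's axes as they then stand; what a row does not reach is not made up. The controller multiplies each number of a shift by 0.04 m and each number of a turn by 0.12 rad. A row lasts 1/12 s, in which the tool goes at most 41.7 mm and 7.16 degrees, less where a joint would pass 70% of its speed; a pose out of reach is approached as far as the arm can. A call with a number of a shift or a turn outside -1 to 1 is refused whole. A call with a gripper value outside its range is refused whole. The fingers move at their own pace and stop on an object; "squeeze" is the grip in N (left out, the last holds). Time passes only in rows, so rows that do not move let the fingers close. It gives the time, the measured TCP pose, the force, the opening and the grip force at its end, in the units of the state.
- env.state(): the state, without advancing time (a new reading comes with each control period).
- env.grab_frame(name): name is "scene" or "top"; returns a dict with "pixels" (480x640x3 uint8, red, green, blue), "depth" (480x640 float32, mm along the optical axis (not along the pixel's ray), 0 where there is no reading), "intrinsics" (3x3 intrinsics, pixels), "cam_to_world" (4x4, takes a point from camera to world coordinates). Camera axes: x right, y down, z forward; pixel columns grow to the right and rows downward; lengths in mm; the calibration is good to about 2 mm. A picture is of the moment at which its call begins.
- env.job_done(): hands the job in; it is judged then, once.
The state is a dict: "time_s": time; "qpos": joint angles; "qvel": joint speeds; "effort": joint torques, N m; "ee_pos": TCP position; "ee_rot": TCP orientation; "force": force on the tool from outside, world axes, zero at the start; "torque": the same for the moment, N m; "gripper_width": finger opening in mm; "gripper_force": force on a finger pad.
Only numpy, scipy, OpenCV 4.12 (cv2) and the standard library are available. Lean on these libraries where they do the work, as an engineer would, in place of code of your own. Each camera call takes 0.05 s, during which the arm holds its last target. There are 200 camera calls.

TASK

Seal the cardboard mailer: fold its raised flap down flat, then take the burnisher from its stand and run its nib, pressing lightly, slowly (no faster than 3 cm a second) along the whole red band on the flap, from the end on the robot's left to the end on its right. Then stand the burnisher upright in its stand again. Do not shove the mailer away or disturb the stamp, the calculator and the dish.

Things in the scene. Friction and masses are not known exactly. Their poses are not given: they have to be found in the camera images.
- mailer: Kraft cardboard box mailer, rigid, 150 mm (its x) x 200 mm (its y) x 32 mm high, about 0.8 kg, lying loose on the desk. Origin: centre of its underside. At yaw 0 its x axis points away from the robot and its y axis to the robot's left. The flap is hinged along its far (+x) top edge.
- flap (a joint): Angle of the mailer's flap (rad): 0 = folded down flat on the mailer's top, growing as its free edge is raised; it starts at 0.5 to 1.0. The crease is stiff: the flap stays at any angle where it is left and takes about 1 N at its free edge to move. Pressed when flat, the board gives by less than 1 mm under 10 N.
- hinge_mid (a point): Middle of the flap's hinge line, on the mailer: (x 75, y 0, z 32 mm) in the mailer's frame, same axes; the hinge runs along y. The flap is a stiff kraft board 2.5 mm thick, 196 mm wide at the hinge; when flat it reaches 70 mm towards -x (the robot), tapering over slanting ends to a straight free edge 120 mm wide.
- band_0 (a point): Point on the flap's upper face, on the centre line of the red sealing band: left end (-18, 82.5 mm in x and y from the middle of the hinge line, when flat). The band is 16 mm wide, in three straight legs 12 mm inside the flap's edges; band_0 to band_8 follow it from the robot's left to its right, 26 mm apart. When flat the face is 34.5 mm above the desk.
- band_1 (a point): Point on the flap's upper face, on the centre line of the red sealing band: middle of the left slanting leg (-38, 68.2 mm in x and y from the middle of the hinge line, when flat).
- band_2 (a point): Point on the flap's upper face, on the centre line of the red sealing band: left corner (-58, 53.8 mm in x and y from the middle of the hinge line, when flat).
- band_3 (a point): Point on the flap's upper face, on the centre line of the red sealing band: left quarter of the straight leg (-58, 26.9 mm in x and y from the middle of the hinge line, when flat).
- band_4 (a point): Point on the flap's upper face, on the centre line of the red sealing band: middle of the straight leg (-58, 0 mm in x and y from the middle of the hinge line, when flat).
- band_5 (a point): Point on the flap's upper face, on the centre line of the red sealing band: right quarter of the straight leg (-58, -26.9 mm in x and y from the middle of the hinge line, when flat).
- band_6 (a point): Point on the flap's upper face, on the centre line of the red sealing band: right corner (-58, -53.8 mm in x and y from the middle of the hinge line, when flat).
- band_7 (a point): Point on the flap's upper face, on the centre line of the red sealing band: middle of the right slanting leg (-38, -68.2 mm in x and y from the middle of the hinge line, when flat).
- band_8 (a point): Point on the flap's upper face, on the centre line of the red sealing band: right end (-18, -82.5 mm in x and y from the middle of the hinge line, when flat).
- burnisher: Hand burnisher, 125 mm long, 45 g, standing upright in its stand, nib down. Origin: the tip of the nib; z axis along the tool towards the handle's end. From the tip: ivory nylon nib 12 mm thick, rounded to 4 mm radius at the tip, 0 to 40 mm; round brass collar 30 mm across, 40 to 45 mm; square dark wooden handle 15 x 15 mm, sides along its x and y axes, 45 to 125 mm.
- stand_mouth (a point): Centre of the square hole in the top of the burnisher's stand, 52 mm above the desk; axes along the hole's sides. The hole is 21 mm wide and 42 mm deep; the stand is an aluminium block 46 mm square on a steel foot 84 mm square and 10 mm thick, fixed to the desk. The burnisher hangs by its collar, which lies on the block's top, so that its tip is 40 mm below this point.
- stamp: Bystander: blue and black self-inking stamp, 46 x 68 x 66 mm, loose. Origin: centre of its underside.
- calculator: Bystander: flat black and gold calculator, 80 x 130 x 14 mm, loose. Origin: centre of its underside.
- dish: Bystander: clear plastic dish with gold rings in it, 84 mm across, 35 mm high, loose. Origin: centre of its underside.
Things that resemble listed ones, but are neither listed nor needed, are in the scene too. What is shaped like the part that bears stand_mouth but pink is not meant. There is more than one size of the burnisher; the one meant has the size given above.

How it is judged:
By the outcome, as a careful person would: the job done as asked, in the order asked, and still so for the second after the job is handed in, with the robot touching nothing.
It also fails if it takes over 72 s, if anything falls off the work surface, if the arm or the gripper's body presses on something with over 40 N, if the wrist force passes 120 N, or if a joint passes its speed limit or range.

## Working session

There is one attempt and no reset: what is moved stays moved. The work goes in short steps, Python scripts to look and compute and a tool call to move; the robot and the scene stay as the last step left them, time stands still between calls to the robot, and variables do not carry over. Pictures are saved under pics/ and viewed, at most 13 in all, crops included, and the job is handed in when it is done.

Besides the shell and the picture viewer there is one more tool, called after "Request:" as name(argument=value, ...), one argument or row to a line, values as JSON. send_rows: Moves the arm, as the interface text tells. Shifts and turns lie within -1 to 1; 1 stands for 0.04 m of shift or 0.12 rad of turn. Its arguments: {"type":"object","properties":{"steps":{"type":"array"},"squeeze":{"type":"number"}},"required":["steps"]}

```bash
mkdir -p pics; ls; python3 - <<'E'
from workcell import env
import cv2,numpy as np
print(env.state())
for n in("scene","top"):
    f=env.grab_frame(n); cv2.imwrite(f"pics/{n}0.png",f["pixels"][:,:,::-1]); np.savez(f"{n}0.npz",**f)
    print(f["intrinsics"].tolist(),np.round(f["cam_to_world"],3).tolist())
E
```

```text
pics
{'time_s': 0.0, 'qpos': array([ 6.21080758e+01,  1.83520442e+01,  8.97078965e+01, -2.14700677e-04,
        7.20419153e+01, -1.14731618e+00]), 'qvel': array([ 0.02521382, -0.02526425, -0.02998408, -0.02585317,  0.01768087,
       -0.04597992]), 'effort': array([ 1.82879990e-04, -4.12460089e+01, -2.31971687e+01,  7.26629840e-02,
        4.55071614e-02, -1.55326434e-04]), 'ee_pos': array([258.53382927, 513.03222468, 213.10612854]), 'ee_rot': array([-1.79898160e+02, -1.83539065e-03,  1.53255457e+02]), 'force': array([ 0.41930206, -0.92027146, -0.18065052]), 'torque': array([-0.00180242,  0.03560964,  0.04092282]), 'gripper_force': 0.0, 'gripper_width': 91.32944964006997}
[[450.07481017682403, 0.0, 318.1133437085929], [0.0, 450.07481017682403, 235.64912748841633], [0.0, 0.0, 1.0]] [[0.848, 0.293, -0.442, 864.402], [0.53, -0.464, 0.71, -561.596], [0.003, -0.836, -0.549, 557.191], [0.0, 0.0, 0.0, 1.0]]
[[486.75858684185243, 0.0, 319.7185071026737], [0.0, 486.75858684185243, 238.46347364813926], [0.0, 0.0, 1.0]] [[-0.004, -0.981, 0.193, 269.086], [-1.0, 0.003, -0.006, 95.86], [0.006, -0.193, -0.981, 1095.29], [0.0, 0.0, 0.0, 1.0]]
```

View pics/scene0.png

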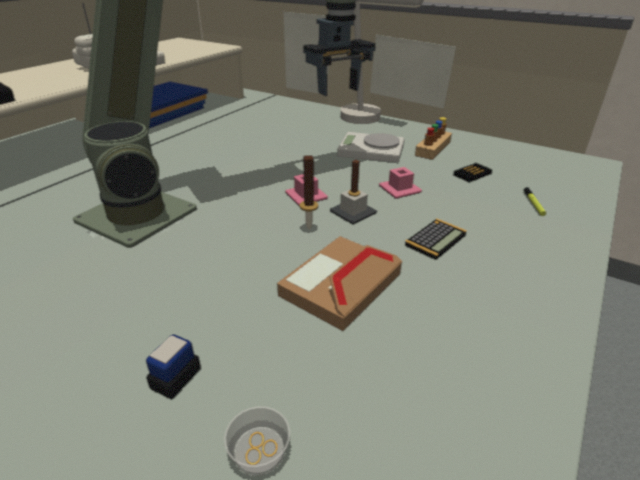

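View pics/top0.png

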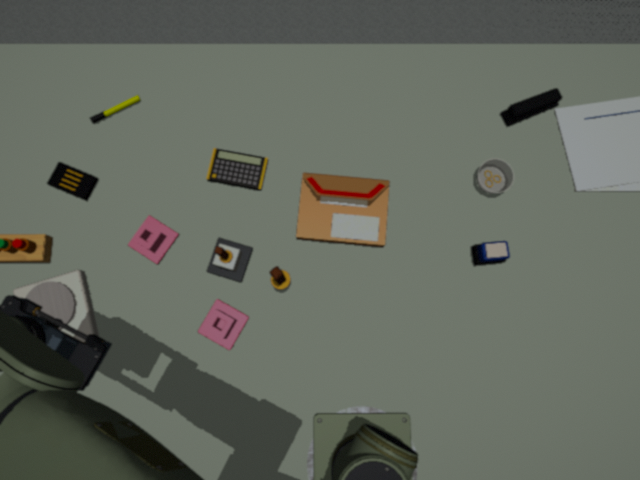

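Candidates. Burnisher: one in the grey stand (scene 354,180 / top 227,257), and a fatter loose one (scene 309,185 / top 280,277). Stand: grey block (top 228,258); the pink ones (top 153,240 and 223,323) are ruled out by the description. The mailer is at top (343,210) with its flap raised. I'll check the choice in an enlarged crop.

```bash
cat > h.py <<'E'
import numpy as np,cv2
def load(p): return dict(np.load(p))
def dep(f,u,v,d=None):
    K=f["intrinsics"];d=f["depth"][int(round(v)),int(round(u))] if d is None else d
    return (f["cam_to_world"]@np.r_[np.array([(u-K[0,2])/K[0,0],(v-K[1,2])/K[1,1],1])*d,1])[:3]
def ray(f,u,v,z):  # intersect with height z
    o=f["cam_to_world"][:3,3];r=dep(f,u,v,1.0)-o
    return o+r*(z-o[2])/r[2]
def proj(f,P):
    P=np.atleast_2d(P);T=np.linalg.inv(f["cam_to_world"]);c=P@T[:3,:3].T+T[:3,3];q=c@f["intrinsics"].T
    return q[:,:2]/q[:,2:]
def cloud(f):
    K=f["intrinsics"];v,u=np.mgrid[:480,:640];d=f["depth"]
    c=np.stack([(u-K[0,2])/K[0,0]*d,(v-K[1,2])/K[1,1]*d,d],-1)
    return c@f["cam_to_world"][:3,:3].T+f["cam_to_world"][:3,3]
E
python3 - <<'E'
from h import *
s=load("scene0.npz");t=load("top0.npz")
a=cv2.resize(s["pixels"][140:260,280:400],(600,600),interpolation=cv2.INTER_CUBIC)
cv2.imwrite("pics/c1.png",a[:,:,::-1])
b=cv2.resize(t["pixels"][160:300,200:400],(800,560),interpolation=cv2.INTER_CUBIC)
cv2.imwrite("pics/c2.png",b[:,:,::-1])
E
```

```text
(no output)
```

View pics/c1.png

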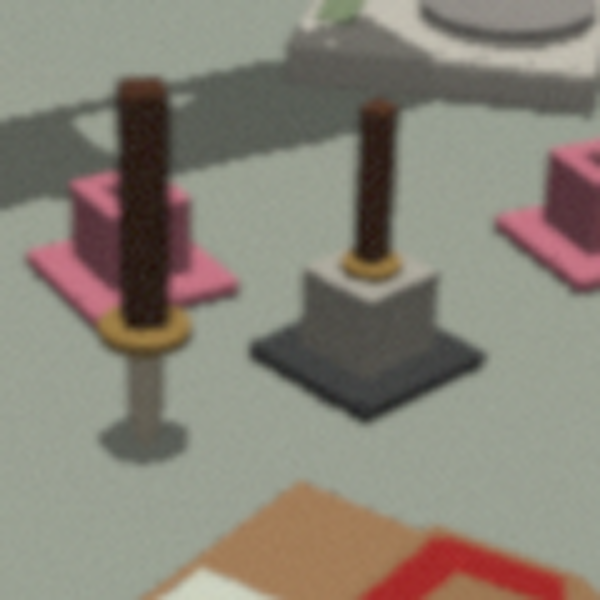

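View pics/c2.png

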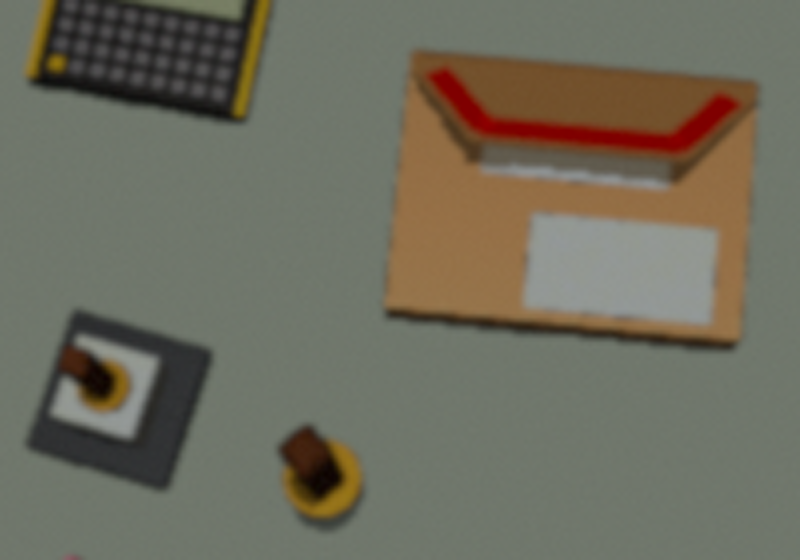

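c1: the right-hand tool stands in the grey stand and is the slim one; the left is a bigger loose lookalike. c2 gives the mailer corners, foot corners and block-top corners. I'll measure those next.

```bash
python3 - <<'E'
from h import *
np.set_printoptions(precision=1,suppress=True)
s=load("scene0.npz");t=load("top0.npz")
def c2(x,y): return 200+(x+.5)/4-.5,160+(y+.5)/4-.5
def P(l,z): return np.array([ray(t,*c2(*p),z) for p in l])
def rep(n,l,z):
    a=P(l,z);print(n,a[:,:2].tolist(),"c",a.mean(0),[round(float(np.linalg.norm(a[i]-a[i-1])),1) for i in range(len(a))]);return a
m=rep("mailer FL FR NR NL",[(412,52),(757,82),(738,337),(387,309)],32)
d=(m[0]-m[1])+(m[3]-m[2]);print("yaw",np.degrees(np.arctan2(-d[0],d[1])))
d=(m[0]-m[3])+(m[1]-m[2]);print("yaw",np.degrees(np.arctan2(d[1],d[0])))
f=rep("foot",[(75,310),(212,350),(166,490),(27,447)],10)
b=rep("block",[(75,333),(160,355),(135,441),(50,415)],52)
for q in(f,b):
    d=q[0]-q[3]+q[1]-q[2];print(np.degrees(np.arctan2(d[1],d[0])))
print("collar",P([(102,386)],57),"handle top",P([(77,358)],137))
# scene
def c1(x,y): return 280+(x+.5)/5-.5,140+(y+.5)/5-.5
def Q(x,y,z): return ray(s,*c1(x,y),z)
print("scene: handle top",Q(378,106,137),"collar",Q(372,265,57))
print("block",[Q(x,y,52) for x,y in[(305,265),(375,300),(440,270)]])
# depth-based
for n,g in(("top",t),("scene",s)):
    C=cloud(g);h=(C[...,2]);ok=g["depth"]>0
    r=np.hypot(C[...,0]-b[:,0].mean(),C[...,1]-b[:,1].mean())<40
    k=ok&r&(h>90);print(n,"handle",C[k].mean(0),h[k].max() if k.any() else None,k.sum())
    k=ok&r&(abs(h-52)<3);print(" blocktop",C[k].mean(0),k.sum())
    mc=m.mean(0);r=np.hypot(C[...,0]-mc[0],C[...,1]-mc[1])<130
    k=ok&r&(h>24)&(h<36);print(" mailer top z",np.median(h[k]))
    hm=ok&r&(h>36);print(" flap zmax",np.percentile(h[hm],99),C[hm&(h>np.percentile(h[hm],85))].mean(0))
    px=g["pixels"].astype(int);red=ok&(px[...,0]>100)&(px[...,1]<40)&(C[...,0]>250)&r
    X=C[red];cc=X.mean(0);w=np.linalg.svd(X-cc)[2][2];print(" flap plane",cc,w,"angle",np.degrees(np.arccos(abs(w[2]))))
# bystanders
C=cloud(t);h=C[...,2];
for n,(u,v) in dict(calc=(238,169),big=(280,277),stamp=(492,252),dish=(493,180),smallcalc=(73,180)).items(): print(n,dep(t,u,v))
E
```

```text
mailer FL FR NR NL [[631.7915612763243, 127.24789664034333], [613.3934987145647, -69.5817098301539], [465.4993991517723, -54.30299408187213], [482.0020571079521, 140.8068537092921]] c [548.2  36.   32. ] [150.4, 197.7, 148.7, 195.8]
yaw -5.0885505564969105
yaw -5.533181003922375
foot [[486.4018301674947, 318.81305646999203], [463.07556550989887, 240.58598788650235], [383.854366849474, 264.46108787042056], [408.2623315489724, 342.85902696474284]] c [435.4 291.7  10. ] [81.8, 81.6, 82.7, 82.1]
block [[465.22038457049473, 309.72840303349153], [452.90357074536144, 263.15905657301187], [405.91538478751045, 275.328318407002], [420.21295969842134, 321.6012005343116]] c [436.1 292.5  52. ] [46.5, 48.2, 48.5, 48.4]
-16.93707128712235
-14.646064688831977
collar [[435.2 293.1  57. ]] handle top [[436.5 290.9 137. ]]
scene: handle top [432.8 291.1 137. ] collar [435.1 288.9  57. ]
block [array([403.7, 280.2,  52. ]), array([448.5, 267.4,  52. ]), array([460.7, 310.3,  52. ])]
top handle [433.5 290.8 126.3] 141.99300946202902 99
 blocktop [433.4 290.3  52.1] 229
 mailer top z 32.24668528692587
 flap zmax 70.1103116323033 [567.2  36.5  66.7]
 flap plane [581.6  32.9  58.1] [-0.5  0.1 -0.9] angle 29.91539597936356
scene handle [436.6 286.6 116.3] 140.37499593782343 167
 blocktop [438.7 283.3  52.8] 133
 mailer top z 33.54567038114976
 flap zmax 69.94954145855264 [566.7  28.7  66.9]
 flap plane [575.2  21.5  61.4] [-0.5  0.  -0.9] angle 27.93945946990821
calc [647.1 278.1  14.1]
big [377.  166.2 165.2]
stamp [ 440.5 -280.4   67.1]
dish [ 620.3 -316.2    9.7]
smallcalc [620.2 656.7  17.5]
```

Everything agrees: stand (435.5, 291), yaw about −16°, and mailer centre (548, 36), yaw −5.3°. The flap is at about 29°, and the handle top at about 137 mm fits a 125 mm burnisher. First the flap: shut the fingers and go above (573, 34).

```bash
cat > go.py <<'E'
import sys,numpy as np
from scipy.spatial.transform import Rotation as R
from workcell import env
np.set_printoptions(precision=3,suppress=True)
s=env.state();p=s["ee_pos"];r=R.from_euler("xyz",s["ee_rot"],degrees=True)
print("t",s["time_s"],"p",p,"rot",s["ee_rot"],"F",s["force"],"w",s["gripper_width"],s["gripper_force"])
for a in sys.argv[1:]:
    q=np.array([float(v) for v in a.split(",")]);d=r.inv().apply(q-p)/40
    print(a,"units",d,"norm",np.linalg.norm(d)); p=q
E
python3 go.py 573,34,214 573,34,75
```

```text
t 0.1 p [258.558 513.097 213.206] rot [-179.911   -0.004  153.251] F [-0.721  0.096 -0.55 ] w 91.243629255204 0.0
573,34,214 units [-12.411  -7.158  -0.01 ] norm 14.326735098656176
573,34,75 units [-0.     0.005  3.475] norm 3.4749999999999996
```

Request:
send_rows(
  steps=[
    [[-0.5,-0.29,0,0,0],[-0.8,-0.46,0,0,0],[-0.85,-0.49,0,0,0],[-0.85,-0.49,0,0,0],[-0.85,-0.49,0,0,0]],
  ],
  squeeze=10,
)

```text
time_s: 0.52
ee_pos: [356.7, 363.3, 213.6]
ee_rot: [-180.0, -0.0, 153.3]
force: [-0.0, 0.2, 0.9]
gripper_width: 61.0
gripper_force: 0.0
```

Request:
send_rows(
  steps=[
    [[-0.85,-0.49,0,0,0],[-0.85,-0.49,0,0,0],[-0.85,-0.49,0,0,0],[-0.85,-0.49,0,0,0],[-0.85,-0.49,0,0,0]],
  ],
)

```text
time_s: 0.93
ee_pos: [464.5, 199.0, 213.7]
ee_rot: [-180.0, -0.0, 153.3]
force: [0.5, 0.3, 0.2]
gripper_width: 27.5
gripper_force: 0.0
```

Request:
send_rows(
  steps=[
    [[-0.85,-0.49,0,0,0],[-0.85,-0.49,0,0,0],[-0.85,-0.49,0,0,0],[-0.85,-0.49,0,0,0],[-0.85,-0.49,0.3,0,0]],
  ],
)

```text
time_s: 1.35
ee_pos: [573.7, 35.0, 203.6]
ee_rot: [179.9, 0.2, 153.2]
force: [0.5, -0.1, 0.5]
gripper_width: 0.4
gripper_force: 0.0
```

Request:
send_rows(
  steps=[
    [[-0.06,-0.05,0.7,0,0],[0,0,0.8,0,0],[0,0,0.8,0,0],[0,0,0.5,0,0],[0,0,0,0,0]],
  ],
)

```text
time_s: 1.77
ee_pos: [569.2, 33.6, 85.0]
ee_rot: [-179.7, -0.5, 153.2]
force: [-0.3, -0.4, -0.4]
gripper_width: 0.6
gripper_force: 0.0
```

```bash
python3 go.py 573,34,60
```

```text
t 1.7667 p [569.22   33.603  84.981] rot [-179.706   -0.54   153.229] F [-0.299 -0.396 -0.37 ] w 0.5702370306690969 0.0
573,34,60 units [-0.086  0.055  0.623] norm 0.6317208120698997
```

Request:
send_rows(
  steps=[
    [[0,0,0.1,0,0],[0,0,0.1,0,0],[0,0,0.1,0,0],[0,0,0.1,0,0],[0,0,0.1,0,0]],
  ],
)

```text
time_s: 2.18
ee_pos: [573.6, 34.1, 70.7]
ee_rot: [179.9, 0.1, 153.3]
force: [0.4, 0.3, 0.6]
gripper_width: 0.3
gripper_force: 0.0
```

Request:
send_rows(
  steps=[
    [[0,0,0.1,0,0],[0,0,0.1,0,0],[0,0,0.1,0,0],[0,0,0.1,0,0],[0,0,0.1,0,0]],
  ],
)

```text
time_s: 2.6
ee_pos: [573.1, 34.0, 49.6]
ee_rot: [180.0, 0.0, 153.2]
force: [-0.2, -0.2, 1.2]
gripper_width: 0.2
gripper_force: 0.4
```

Request:
send_rows(
  steps=[
    [[0,0,0.1,0,0],[0,0,0.1,0,0],[0,0,0.05,0,0],[0,0,0.05,0,0],[0,0,0,0,0]],
  ],
)

```text
time_s: 3.02
ee_pos: [573.0, 34.0, 37.5]
ee_rot: [-180.0, -0.0, 153.3]
force: [-0.3, -0.8, -0.4]
gripper_width: 0.8
gripper_force: 0.0
```

Request:
send_rows(
  steps=[
    [[0,0,0.05,0,0],[0,0,0.03,0,0],[0,0,0.02,0,0],[0,0,0,0,0],[0,0,0,0,0]],
  ],
)

```text
time_s: 3.43
ee_pos: [573.2, 34.0, 34.7]
ee_rot: [180.0, 0.0, 153.3]
force: [-0.6, 0.1, 4.6]
gripper_width: 0.3
gripper_force: 2.5
```

Request:
send_rows(
  steps=[
    [[0,0,0.02,0,0],[0,0,0,0,0],[0,0,0,0,0]],
  ],
)

```text
time_s: 3.68
ee_pos: [573.3, 34.0, 34.6]
ee_rot: [180.0, 0.1, 153.3]
force: [-3.5, -0.8, 9.6]
gripper_width: 0.6
gripper_force: 4.9
```

Request:
send_rows(
  steps=[
    [[0,0,-0.5,0,0],[0,0,-0.9,0,0],[0,0,-0.9,0,0],[0,0,-0.9,0,0.3],[0,0,-0.9,0,0.6]],
  ],
)

```text
time_s: 4.1
ee_pos: [572.7, 34.0, 198.8]
ee_rot: [180.0, 0.0, 153.3]
force: [0.4, 0.2, -0.2]
gripper_width: 10.9
gripper_force: 0.0
```

```bash
python3 go.py 435.5,291,200; python3 - <<'E'
from workcell import env
from h import *
for n in("top","scene"):
    f=env.grab_frame(n); np.savez(n+"1.npz",**f); C=cloud(f)
    px=f["pixels"].astype(int);red=(f["depth"]>0)&(px[...,0]>90)&(px[...,1]<45)&(abs(C[...,0]-580)<60)&(abs(C[...,1]-30)<110)&(C[...,2]<80)
    X=C[red];cc=X.mean(0);w=np.linalg.svd(X-cc)[2][2];print(n,"plane",cc,"angle",np.degrees(np.arccos(abs(w[2]))),red.sum(),np.percentile(X[:,2],[5,50,95]))
t=load("top1.npz")
b=cv2.resize(t["pixels"][160:300,200:400],(800,560),interpolation=cv2.INTER_CUBIC)
cv2.imwrite("pics/c3.png",b[:,:,::-1])
E
```

```text
t 4.1 p [572.748  33.981 198.75 ] rot [179.992   0.007 153.257] F [ 0.435  0.23  -0.22 ] w 10.873579162160768 0.0
435.5,291,200 units [ 5.956  4.194 -0.031] norm 7.284285593454483
top plane [587.10964994  97.8664556   35.22599462] angle 0.8564204536850987 178 [32.18106515 35.3261657  38.68332154]
scene plane [568.12593832  39.04945349  36.25265084] angle 0.9175535436658092 385 [34.80683603 36.23105662 37.7665839 ]
```

View pics/c3.png

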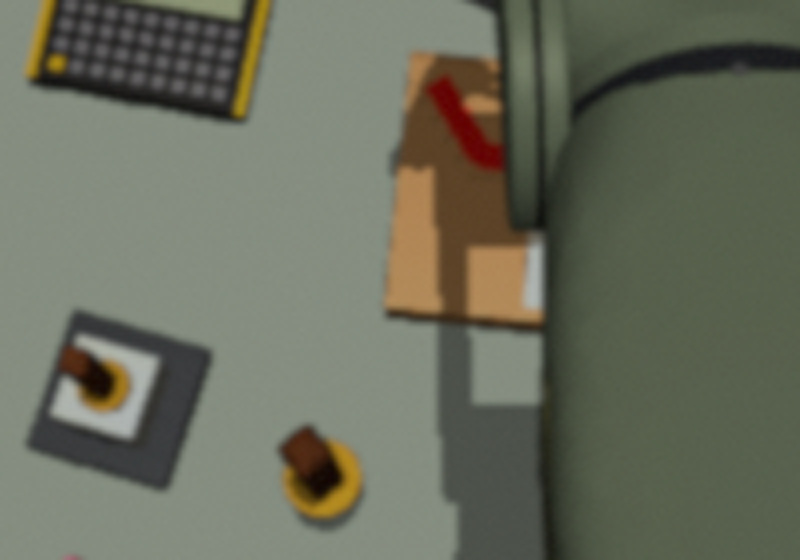

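c3 shows the flap lying flat (plane within 1°) with the red band at (440,85)–(500,160). The burnisher is still at (85,370). Next I go to the stand and turn to yaw 164.

Request:
send_rows(
  steps=[
    [[0.4,0.28,0,0,0.6],[0.75,0.53,0,0,0.6],[0.8,0.56,0,0,0.6],[0.8,0.56,0,0,0.6],[0.8,0.56,0,0,0.6]],
  ],
)

```text
time_s: 4.62
ee_pos: [489.8, 187.9, 196.4]
ee_rot: [-180.0, -0.0, 153.2]
force: [0.3, 1.0, -0.4]
gripper_width: 52.6
gripper_force: 0.0
```

Request:
send_rows(
  steps=[
    [[0.8,0.56,0,0,0.6],[0.8,0.56,0,0,0.6],[0.8,0.56,0,0,0.6],[0,0,0,-0.8,0.6],[0,0,0,-0.76,0.6]],
  ],
)

```text
time_s: 5.03
ee_pos: [434.0, 292.0, 196.4]
ee_rot: [-180.0, -0.0, 164.5]
force: [-0.2, -0.4, 0.6]
gripper_width: 54.8
gripper_force: 0.0
```

Request:
send_rows(
  steps=[
    [[0,0,0,0,0.6],[0,0,0,0,0.6],[0,0,0,0,0.6]],
  ],
)

```text
time_s: 5.28
ee_pos: [435.6, 289.7, 196.8]
ee_rot: [-180.0, -0.0, 163.8]
force: [0.2, -0.2, -0.5]
gripper_width: 54.6
gripper_force: 0.0
```

```bash
python3 go.py 435.5,291,140 435.5,291,90; python3 - <<'E'
from workcell import env
from h import *
f=env.grab_frame("scene"); np.savez("scene2.npz",**f)
b=cv2.resize(f["pixels"][100:240,290:430],(600,600),interpolation=cv2.INTER_CUBIC)
cv2.imwrite("pics/c4.png",b[:,:,::-1])
E
```

```text
t 5.2833 p [435.586 289.675 196.778] rot [-179.982   -0.019  163.833] F [ 0.233 -0.238 -0.494] w 54.61571271126326 0.0
435.5,291,140 units [0.011 0.032 1.419] norm 1.4198393868645125
435.5,291,90 units [-0.    0.    1.25] norm 1.2499999999999998
```

View pics/c4.png

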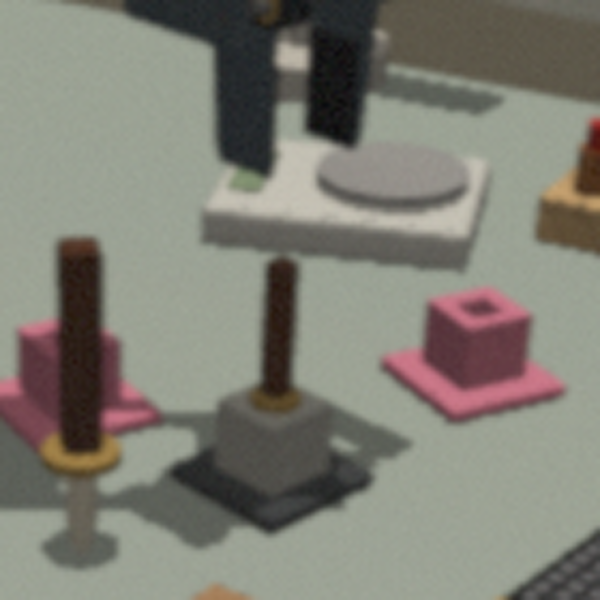

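c4 shows the fingers at (250,170) and (335,145), straddling the handle top at (282,262). Descend so that the TCP is at z≈86, then grip.

Request:
send_rows(
  steps=[
    [[0,0.03,0.4,0,0.6],[0,0,0.6,0,0.6],[0,0,0.6,0,0.6],[0,0,0.6,0,0.6],[0,0,0.4,0,0.6]],
  ],
)

```text
time_s: 5.75
ee_pos: [435.3, 290.1, 91.1]
ee_rot: [-179.9, -0.1, 163.8]
force: [0.8, -0.8, 0.1]
gripper_width: 54.9
gripper_force: 0.0
```

Request:
send_rows(
  steps=[
    [[0,0,0.17,0,0.6],[0,0,0,0,0.6],[0,0,0,0,0.4],[0,0,0,0,0.3],[0,0,0,0,0.22]],
  ],
  squeeze=30,
)

```text
time_s: 6.17
ee_pos: [436.7, 291.6, 87.6]
ee_rot: [179.9, 0.1, 164.0]
force: [0.0, -0.4, 1.0]
gripper_width: 37.7
gripper_force: 0.0
```

Request:
send_rows(
  steps=[
    [[0,0,0,0,0.1],[0,0,0,0,0],[0,0,0,0,0],[0,0,0,0,0],[0,0,0,0,0]],
  ],
)

```text
time_s: 6.58
ee_pos: [436.0, 291.3, 86.7]
ee_rot: [180.0, 0.0, 164.0]
force: [-0.4, -0.3, 2.4]
gripper_width: 14.5
gripper_force: 30.0
```

```bash
python3 go.py 435.5,291,150
```

```text
t 6.5833 p [435.963 291.317  86.724] rot [179.974   0.021 163.984] F [-0.356 -0.315  2.44 ] w 14.533149989006628 30.000343322753906
435.5,291,150 units [ 0.008 -0.01  -1.582] norm 1.581965162038201
```

Request:
send_rows(
  steps=[
    [[0,0,-0.2,0,0],[0,0,-0.4,0,0],[0,0,-0.6,0,0],[0,0,-0.6,0,0],[0,0,-0.5,0,0]],
  ],
  squeeze=40,
)

```text
time_s: 7.0
ee_pos: [436.0, 291.4, 180.3]
ee_rot: [179.9, 0.0, 164.0]
force: [0.8, 0.5, -0.7]
gripper_width: 14.8
gripper_force: 40.0
```

Request:
send_rows(
  steps=[
    [[0,0,0,0,0],[0,0,0,0,0],[0,0,0,0,0]],
  ],
)

```text
time_s: 7.25
ee_pos: [435.2, 290.8, 177.5]
ee_rot: [-179.9, -0.1, 164.0]
force: [-0.5, -1.1, -0.8]
gripper_width: 14.9
gripper_force: 40.0
```

```bash
python3 go.py 612.5,113,178; python3 - <<'E'
from workcell import env
from h import *
s=env.grab_frame("scene");t=env.grab_frame("top"); np.savez("scene3.npz",**s);np.savez("top3.npz",**t)
b=cv2.resize(t["pixels"][160:260,280:410],(780,600),interpolation=cv2.INTER_CUBIC)
cv2.imwrite("pics/c5.png",b[:,:,::-1])
b=cv2.resize(s["pixels"][90:240,310:410],(400,600),interpolation=cv2.INTER_CUBIC)
c=cv2.resize(t["pixels"][210:310,190:257],(400,600),interpolation=cv2.INTER_CUBIC)
cv2.imwrite("pics/c6.png",np.hstack([b,c])[:,:,::-1])
E
```

```text
t 7.25 p [435.212 290.772 177.521] rot [-179.931   -0.065  163.979] F [-0.458 -1.08  -0.837] w 14.87842673829421 39.99980986118317
612.5,113,178 units [-5.487 -3.048 -0.014] norm 6.276645041552207
```

View pics/c5.png

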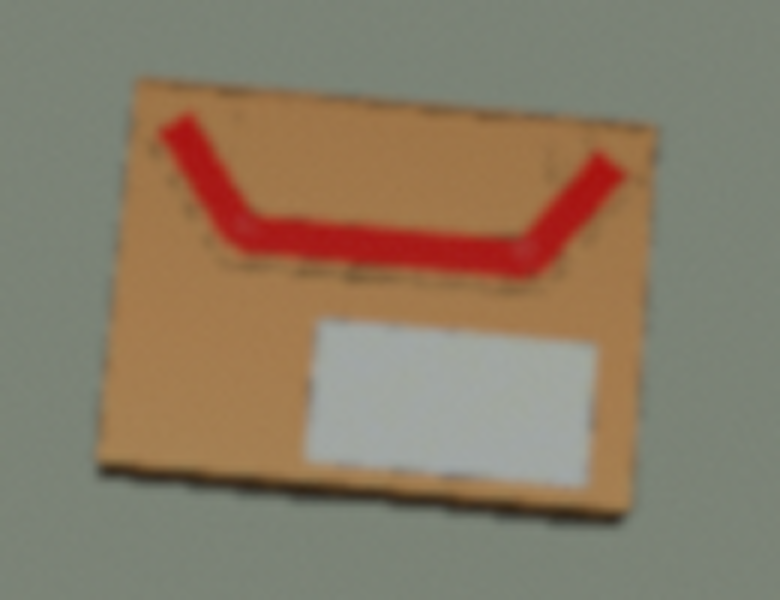

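View pics/c6.png

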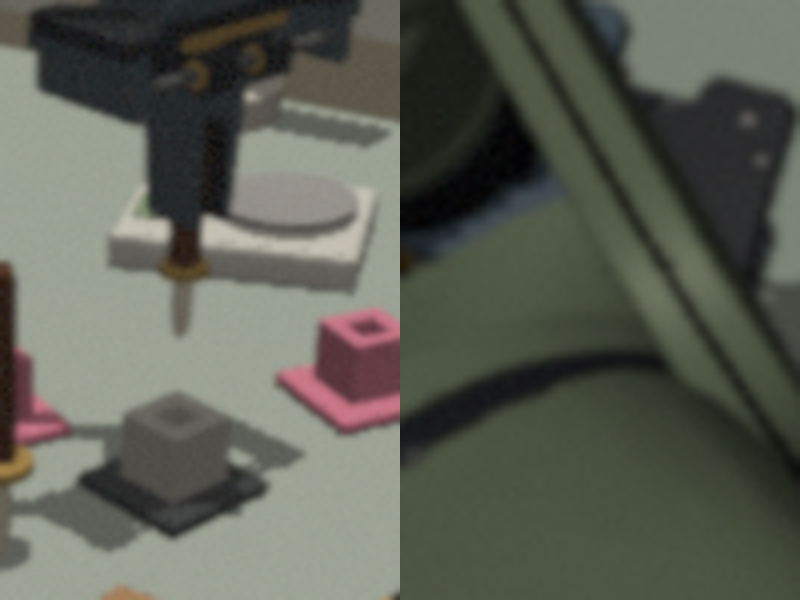

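c5 shows the band: left end (177,123), corners (245,235) and (528,258), right end (610,163). c6 shows the held burnisher: collar (185,268), tip (181,336), and the empty hole below at (181,414).

```bash
python3 - <<'E'
from h import *
np.set_printoptions(precision=1,suppress=True)
t=load("top3.npz");s=load("scene3.npz")
c5=lambda x,y:(280+(x+.5)/6-.5,160+(y+.5)/6-.5)
c6=lambda x,y:(310+(x+.5)/4-.5,90+(y+.5)/4-.5)
# corners NL NR FR FL and band ends/corners in mailer frame
L=np.array([[-75,100],[-75,-100],[75,-100],[75,100]]);pm=[(98,462),(630,510),(657,127),(137,80)]
B=np.array([[57,82.5],[17,53.8],[17,-53.8],[57,-82.5]]);pb=[(177,121),(243,234),(529,259),(610,164)]
W=np.array([ray(t,*c5(*p),32)[:2] for p in pm]+[ray(t,*c5(*p),34.5)[:2] for p in pb]);M=np.vstack([L,B]).astype(float)
print(W)
def fit(M,W):
    a=M-M.mean(0);b=W-W.mean(0);th=np.arctan2((a[:,0]*b[:,1]-a[:,1]*b[:,0]).sum(),(a*b).sum());R=np.array([[np.cos(th),-np.sin(th)],[np.sin(th),np.cos(th)]])
    return R,W.mean(0)-R@M.mean(0),np.degrees(th)
for k in(slice(0,4),slice(4,8),slice(0,8)):
    R,o,th=fit(M[k],W[k]);print("fit o",o,"yaw",th,"res",(W[k]-M[k]@R.T-o).ravel())
# held tool in scene view
for n,p,z in(("tip",(181,336),102.8),("collar",(185,268),145),("hole",(181,414),52)): print(n,ray(s,*c6(*p),z))
print(proj(s,[[435.2,290.8,102.8],[435.2,290.8,145],[435.5,291,52]]),[c6(181,336),c6(185,268),c6(181,414)])
H=np.array([-18,82.5]);
E
```

```text
[[482.7 141.8]
 [463.9 -55.3]
 [611.9 -70. ]
 [631.1 127.7]
 [613.9 112.4]
 [569.5  87.6]
 [559.5 -19.8]
 [596.5 -51.4]]
fit o [547.4  36.1] yaw -5.515614220715326 res [ 0.3 -1.   0.8  1.  -0.5  0.7 -0.6 -0.7]
fit o [548.   35.9] yaw -5.755576035324532 res [ 0.9  0.1 -0.9 -0.1 -0.1 -0.5  0.1  0.5]
fit o [547.7  35.9] yaw -5.585562175302863 res [-0.1 -0.9  0.6  1.  -0.7  0.9 -1.  -0.4  1.5 -0.1 -0.4 -0.2  0.1 -0.6
  0.1  0.4]
tip [431.5 295.5 102.8]
collar [431.3 296.2 145. ]
hole [433.9 296.1  52. ]
[[355.4 174.7]
 [356.3 157.8]
 [354.5 194.2]] [(354.875, 173.625), (355.875, 156.625), (354.875, 193.125)]
```

Burnisher hangs straight below the TCP (within about 1 px, same bias as the hole) and the mailer hasn't moved. Computing the path next.

```bash
python3 - <<'E' > wp.txt
import numpy as np
th=np.radians(-5.6);R=np.array([[np.cos(th),-np.sin(th)],[np.sin(th),np.cos(th)]]);o=np.array([547.8,35.9])
for p in [(60.3,84.8),(17,53.8),(17,-53.8),(60.3,-84.8)]: print("%.1f,%.1f,109"%tuple(R@np.array(p)+o))
E
python3 go.py 435.2,290.8,177.5 $(head -1 wp.txt | sed 's/109/178/') $(cat wp.txt)
```

```text
t 7.35 p [435.008 290.679 176.927] rot [-179.874   -0.114  163.983] F [ 0.538  1.031 -0.294] w 14.845321090624658 39.99988496303558
435.2,290.8,177.5 units [-0.004  0.004 -0.014] norm 0.01541476716880973
616.1,114.4,178 units [-5.564 -2.991 -0.017] norm 6.316744612535796
616.1,114.4,109 units [-0.003  0.004  1.725] norm 1.725
570.0,87.8,109 units [ 0.924 -0.957  0.004] norm 1.3305943220982126
559.5,-19.3,109 units [-0.486 -2.646  0.005] norm 2.690336874816981
599.5,-54.4,109 units [-1.203 -0.568 -0.001] norm 1.330415818456771
```

Request:
send_rows(
  steps=[
    [[-0.45,-0.24,0,0,0],[-0.7,-0.38,0,0,0],[-0.8,-0.43,0,0,0],[-0.8,-0.43,0,0,0],[-0.8,-0.43,0,0,0]],
  ],
)

```text
time_s: 7.77
ee_pos: [551.6, 177.3, 177.0]
ee_rot: [-179.9, -0.1, 164.0]
force: [0.8, 1.2, -0.9]
gripper_width: 14.8
gripper_force: 40.0
```

Request:
send_rows(
  steps=[
    [[-0.8,-0.43,0,0,0],[-0.75,-0.4,0,0,0],[-0.46,-0.25,0,0,0],[0,0,0.3,0,0],[0,0,0.4,0,0]],
  ],
)

```text
time_s: 8.18
ee_pos: [618.0, 113.5, 149.6]
ee_rot: [180.0, 0.0, 163.8]
force: [-1.0, -0.1, -0.3]
gripper_width: 14.9
gripper_force: 40.0
```

Request:
send_rows(
  steps=[
    [[0,0,0.4,0,0],[0,0,0.3,0,0],[0,0,0.1,0,0],[0,0,0,0,0],[0,0,0,0,0]],
  ],
)

```text
time_s: 8.6
ee_pos: [616.6, 114.9, 118.0]
ee_rot: [-180.0, -0.0, 164.0]
force: [-0.3, 0.8, 0.6]
gripper_width: 14.9
gripper_force: 40.0
```

```bash
python3 go.py 616.1,114.4,109; python3 - <<'E'
from workcell import env
from h import *
s=env.grab_frame("scene");t=env.grab_frame("top");np.savez("scene4.npz",**s);np.savez("top4.npz",**t)
b=cv2.resize(s["pixels"][180:330,270:420],(600,600),interpolation=cv2.INTER_CUBIC)
cv2.imwrite("pics/c7.png",b[:,:,::-1])
E
```

```text
t 8.6 p [616.553 114.912 118.016] rot [-179.984   -0.041  163.985] F [-0.337  0.828  0.583] w 14.864611784093524 39.9999064207077
616.1,114.4,109 units [ 0.007 -0.015  0.225] norm 0.22604399571568953
```

View pics/c7.png

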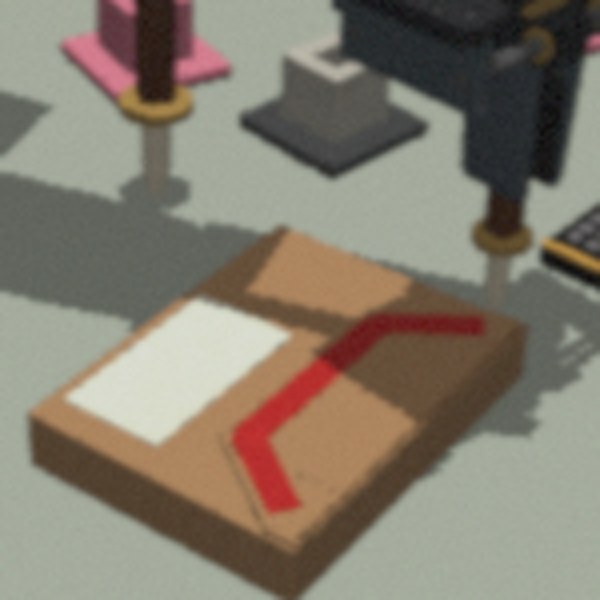

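c7 shows the nib tip at about (496,313), hovering about 9 mm over the band's left end, which is near (481,326). I'll check the relative offset in this view.

```bash
python3 - <<'E'
from h import *
np.set_printoptions(precision=1,suppress=True)
s=load("scene4.npz")
c=lambda x,y:(270+(x+.5)/4-.5,180+(y+.5)/4-.5)
th=np.radians(-5.6);R=np.array([[np.cos(th),-np.sin(th)],[np.sin(th),np.cos(th)]]);o=np.array([547.8,35.9])
for n,b,p in(("b0",(57,82.5),(482,326)),("b2",(17,53.8),(375,325)),("b6",(17,-53.8),(250,437)),("b8",(57,-82.5),(286,508))):
    P=np.r_[R@np.array(b)+o,34.5];print(n,P,proj(s,P)[0],c(*p),"ray",ray(s,*c(*p),34.5))
print("tip",proj(s,[616.55,114.9,43.3])[0],c(497,313),ray(s,*c(497,313),43.3))
print("collar",proj(s,[616.55,114.9,85.8])[0],c(501,237))
E
```

```text
b0 [612.6 112.4  34.5] [391.  261.6] (390.125, 261.125) ray [610.4 112.9  34.5]
b2 [570.   87.8  34.5] [365.7 261. ] (363.375, 260.875) ray [565.9  85.8  34.5]
b6 [559.5 -19.3  34.5] [333.3 289.3] (332.125, 288.875) ray [557.2 -19.5  34.5]
b8 [596.5 -51.8  34.5] [342.4 307.2] (341.125, 306.625) ray [594.  -51.6  34.5]
tip [393.9 258. ] (393.875, 257.875) [616.4 115.2  43.3]
collar [396.  239.7] (394.875, 238.875)
```

Request:
send_rows(
  steps=[
    [[0.02,-0.02,0.06,0,0],[0,0,0.05,0,0],[0,0,0.05,0,0],[0,0,0.02,0,0],[0,0,0.02,0,0]],
  ],
)

```text
time_s: 9.12
ee_pos: [615.6, 114.3, 110.3]
ee_rot: [180.0, -0.0, 164.0]
force: [-0.0, -1.0, -0.0]
gripper_width: 14.8
gripper_force: 40.0
```

Request:
send_rows(
  steps=[
    [[0,0,0.015,0,0],[0,0,0.01,0,0],[0,0,0,0,0]],
  ],
)

```text
time_s: 9.37
ee_pos: [615.6, 114.3, 109.3]
ee_rot: [180.0, -0.0, 164.0]
force: [-1.0, -0.1, -0.5]
gripper_width: 15.2
gripper_force: 40.0
```

Request:
send_rows(
  steps=[
    [[0,0,0.02,0,0],[0,0,0,0,0],[0,0,0,0,0]],
  ],
)

```text
time_s: 9.62
ee_pos: [615.8, 114.3, 108.8]
ee_rot: [180.0, 0.0, 164.0]
force: [0.1, -0.2, 1.1]
gripper_width: 14.6
gripper_force: 40.0
```

Request:
send_rows(
  steps=[
    [[0,0,0.015,0,0],[0,0,0,0,0],[0,0,0,0,0]],
  ],
)

```text
time_s: 9.87
ee_pos: [615.8, 114.4, 108.6]
ee_rot: [180.0, 0.0, 164.0]
force: [-0.3, 0.3, 4.4]
gripper_width: 14.9
gripper_force: 40.0
```

Request:
send_rows(
  steps=[
    [[0.02,-0.02,0,0,0],[0.035,-0.036,0,0,0],[0.035,-0.036,0,0,0],[0.035,-0.036,0,0,0],[0.035,-0.036,0,0,0]],
  ],
)

```text
time_s: 10.28
ee_pos: [608.5, 110.1, 108.5]
ee_rot: [179.9, 0.1, 164.0]
force: [2.6, 1.9, 4.4]
gripper_width: 14.9
gripper_force: 40.0
```

Request:
send_rows(
  steps=[
    [[0.035,-0.036,0,0,0],[0.035,-0.036,0,0,0],[0.035,-0.036,0,0,0],[0.035,-0.036,0,0,0],[0.035,-0.036,0,0,0]],
  ],
)

```text
time_s: 10.7
ee_pos: [599.5, 105.0, 108.4]
ee_rot: [179.9, 0.1, 164.0]
force: [2.7, 2.3, 5.5]
gripper_width: 14.9
gripper_force: 40.0
```

Request:
send_rows(
  steps=[
    [[0.035,-0.036,-0.004,0,0],[0.035,-0.036,0,0,0],[0.035,-0.036,0,0,0],[0.035,-0.036,0,0,0],[0.035,-0.036,0,0,0]],
  ],
)

```text
time_s: 11.12
ee_pos: [590.5, 99.9, 108.4]
ee_rot: [180.0, 0.1, 164.0]
force: [3.5, 2.7, 4.9]
gripper_width: 14.8
gripper_force: 40.0
```

Request:
send_rows(
  steps=[
    [[0.035,-0.036,0,0,0],[0.035,-0.036,0,0,0],[0.035,-0.036,0,0,0],[0.035,-0.036,0,0,0],[0.035,-0.036,0,0,0]],
  ],
)

```text
time_s: 11.53
ee_pos: [581.9, 94.9, 108.4]
ee_rot: [180.0, 0.1, 164.0]
force: [3.1, 2.3, 5.0]
gripper_width: 14.7
gripper_force: 40.0
```

```bash
python3 go.py 569,87.8,108.5 558.5,-19.3,108.5 598.5,-54.4,108.5
```

```text
t 11.5333 p [581.899  94.867 108.4  ] rot [179.956   0.072 163.979] F [3.087 2.265 4.965] w 14.726527297577466 40.00222384929657
569,87.8,108.5 units [ 0.261 -0.259 -0.003] norm 0.3677231717027061
558.5,-19.3,108.5 units [-0.487 -2.646 -0.001] norm 2.6903368748169805
598.5,-54.4,108.5 units [-1.203 -0.567  0.001] norm 1.330415818456771
```

Request:
send_rows(
  steps=[
    [[0.035,-0.036,0,0,0],[0.035,-0.036,0,0,0],[0.035,-0.036,0,0,0],[0.035,-0.036,0,0,0],[0.035,-0.036,0,0,0]],
  ],
)

```text
time_s: 11.95
ee_pos: [573.3, 89.9, 108.6]
ee_rot: [179.9, 0.1, 164.0]
force: [3.2, 2.0, 6.3]
gripper_width: 15.0
gripper_force: 40.0
```

Request:
send_rows(
  steps=[
    [[0.035,-0.036,0,0,0],[0.035,-0.036,0,0,0],[0.005,-0.045,0,0,0],[-0.009,-0.049,0,0,0],[-0.009,-0.049,0,0,0]],
  ],
)

```text
time_s: 12.37
ee_pos: [567.5, 83.1, 108.4]
ee_rot: [179.9, -0.1, 163.9]
force: [0.5, 4.9, 8.2]
gripper_width: 14.8
gripper_force: 40.0
```

Request:
send_rows(
  steps=[
    [[-0.009,-0.049,0,0,0],[-0.009,-0.049,0,0,0],[-0.009,-0.049,0,0,0],[-0.009,-0.049,0,0,0],[-0.009,-0.049,0,0,0]],
  ],
)

```text
time_s: 12.78
ee_pos: [566.1, 73.5, 108.3]
ee_rot: [179.9, -0.2, 163.9]
force: [-0.5, 5.6, 7.1]
gripper_width: 15.1
gripper_force: 40.0
```

```bash
python3 go.py 558.5,-19.3,108.5
```

```text
t 12.7833 p [566.074  73.513 108.338] rot [179.874  -0.169 163.919] F [-0.476  5.614  7.115] w 15.057449656880692 40.00619888305664
558.5,-19.3,108.5 units [-0.461 -2.282 -0.01 ] norm 2.3280443457978874
```

Request:
send_rows(
  steps=[
    [[-0.012,-0.049,-0.008,0,0],[-0.013,-0.049,-0.004,0,0],[-0.013,-0.049,0,0,0],[-0.013,-0.049,0,0,0],[-0.013,-0.049,0,0,0]],
  ],
)

```text
time_s: 13.2
ee_pos: [565.4, 63.1, 108.5]
ee_rot: [179.9, -0.2, 163.9]
force: [0.3, 4.3, 5.6]
gripper_width: 14.5
gripper_force: 40.0
```

```bash
cat > drift.py <<'E'
from workcell import env
from h import *
a=load("scene4.npz");b=env.grab_frame("scene")
for r in((240,300,275,325),(290,325,320,350)):
    A,B=[cv2.cvtColor(f["pixels"],cv2.COLOR_RGB2GRAY)[r[0]-6:r[1]+6,r[2]-6:r[3]+6] for f in(a,b)]
    W=np.float32([[1,0,0],[0,1,0]])
    try: print(r,cv2.findTransformECC(A.astype(np.float32),B.astype(np.float32),W,cv2.MOTION_TRANSLATION,(3,100,1e-4),None,3)[1][:,2])
    except Exception as e: print(e)
E
python3 drift.py; python3 go.py 558.5,-19.3,108.5
```

```text
(240, 300, 275, 325) [-1.0648886   0.54250604]
(290, 325, 320, 350) [0.2238166  0.21665919]
t 13.25 p [565.353  62.495 108.448] rot [179.986  -0.213 163.947] F [0.636 1.835 7.08 ] w 14.913588784322176 40.00124752521515
558.5,-19.3,108.5 units [-0.401 -2.013 -0.003] norm 2.052046212502041
```

Request:
send_rows(
  steps=[
    [[-0.012,-0.049,-0.006,0,0],[-0.012,-0.049,-0.004,0,0],[-0.012,-0.049,0,0,0],[-0.012,-0.049,0,0,0],[-0.011,-0.049,0,0,0]],
  ],
)

```text
time_s: 13.67
ee_pos: [565.3, 52.3, 108.6]
ee_rot: [-180.0, -0.2, 164.0]
force: [-0.3, 3.5, 4.5]
gripper_width: 14.5
gripper_force: 40.0
```

Request:
send_rows(
  steps=[
    [[-0.01,-0.049,0,0,0],[-0.01,-0.049,0,0,0],[-0.01,-0.049,0,0,0],[-0.01,-0.049,0,0,0],[-0.01,-0.049,0,0,0]],
  ],
)

```text
time_s: 14.08
ee_pos: [565.6, 41.6, 108.7]
ee_rot: [-180.0, -0.0, 164.0]
force: [0.9, 2.3, 2.5]
gripper_width: 15.0
gripper_force: 40.0
```

Request:
send_rows(
  steps=[
    [[-0.009,-0.049,0.004,0,0],[-0.009,-0.049,0.002,0,0],[-0.008,-0.049,0,0,0],[-0.008,-0.049,0,0,0],[-0.008,-0.049,0,0,0]],
  ],
)

```text
time_s: 14.5
ee_pos: [564.8, 31.9, 108.7]
ee_rot: [-180.0, 0.0, 164.0]
force: [0.4, 2.7, 3.4]
gripper_width: 15.1
gripper_force: 40.0
```

Request:
send_rows(
  steps=[
    [[-0.008,-0.049,0,0,0],[-0.008,-0.049,0,0,0],[-0.008,-0.049,0,0,0],[-0.008,-0.049,0,0,0],[-0.008,-0.049,0,0,0]],
  ],
)

```text
time_s: 14.92
ee_pos: [563.5, 22.2, 108.7]
ee_rot: [180.0, -0.0, 164.0]
force: [0.4, 1.8, 3.1]
gripper_width: 15.2
gripper_force: 40.0
```

```bash
python3 drift.py; python3 go.py 558.8,-19.3,108.5
```

```text
(240, 300, 275, 325) [-1.2532921   0.15261543]
(290, 325, 320, 350) [-0.03653532  0.14174521]
t 14.9667 p [563.402  21.551 108.739] rot [-179.943    0.006  163.998] F [ 0.563 -0.575  2.736] w 14.80094068218576 40.0006502866745
558.8,-19.3,108.5 units [-0.171 -1.013  0.007] norm 1.0277606628084437
```

Request:
send_rows(
  steps=[
    [[-0.008,-0.049,0.004,0,0],[-0.008,-0.049,0,0,0],[-0.008,-0.049,0,0,0],[-0.008,-0.049,0,0,0],[-0.008,-0.049,0,0,0]],
  ],
)

```text
time_s: 15.38
ee_pos: [562.5, 12.5, 108.7]
ee_rot: [180.0, 0.0, 164.0]
force: [-0.1, 2.2, 3.6]
gripper_width: 14.9
gripper_force: 40.0
```

Request:
send_rows(
  steps=[
    [[-0.008,-0.049,0,0,0],[-0.008,-0.049,0,0,0],[-0.008,-0.049,0,0,0],[-0.008,-0.049,0,0,0],[-0.008,-0.049,0,0,0]],
  ],
)

```text
time_s: 15.8
ee_pos: [561.2, 2.5, 108.6]
ee_rot: [180.0, 0.0, 164.0]
force: [0.7, 3.6, 3.8]
gripper_width: 14.8
gripper_force: 40.0
```

Request:
send_rows(
  steps=[
    [[-0.008,-0.049,0,0,0],[-0.008,-0.049,0,0,0],[-0.008,-0.049,0,0,0],[-0.008,-0.049,0,0,0],[-0.008,-0.049,0,0,0]],
  ],
)

```text
time_s: 16.22
ee_pos: [560.0, -7.4, 108.6]
ee_rot: [180.0, -0.0, 164.0]
force: [0.4, 3.8, 3.7]
gripper_width: 15.1
gripper_force: 40.0
```

```bash
python3 go.py 558.8,-19.3,108.5 598.8,-54.4,108.5
```

```text
t 16.2167 p [560.033  -7.352 108.603] rot [179.992  -0.    163.982] F [0.415 3.808 3.748] w 15.066588750778203 40.003201961517334
558.8,-19.3,108.5 units [-0.053 -0.296  0.003] norm 0.3002880802204227
598.8,-54.4,108.5 units [-1.203 -0.567 -0.   ] norm 1.330415818456771
```

Request:
send_rows(
  steps=[
    [[-0.009,-0.049,0,0,0],[-0.009,-0.049,0,0,0],[-0.009,-0.049,0,0,0],[-0.009,-0.049,0,0,0],[-0.009,-0.049,0,0,0]],
  ],
)

```text
time_s: 16.63
ee_pos: [559.1, -17.3, 108.6]
ee_rot: [180.0, 0.0, 164.0]
force: [1.0, 3.1, 5.9]
gripper_width: 14.9
gripper_force: 40.0
```

Request:
send_rows(
  steps=[
    [[-0.012,-0.045,0,0,0],[-0.035,-0.028,0,0,0],[-0.045,-0.021,0,0,0],[-0.045,-0.021,0,0,0],[-0.045,-0.021,0,0,0]],
  ],
)

```text
time_s: 17.05
ee_pos: [562.6, -24.4, 108.4]
ee_rot: [-179.9, -0.3, 164.0]
force: [-3.6, 2.7, 8.3]
gripper_width: 14.9
gripper_force: 40.0
```

Request:
send_rows(
  steps=[
    [[-0.045,-0.021,0,0,0],[-0.045,-0.021,0,0,0],[-0.045,-0.021,0,0,0],[-0.045,-0.021,0,0,0],[-0.045,-0.021,0,0,0]],
  ],
)

```text
time_s: 17.47
ee_pos: [569.6, -30.9, 108.2]
ee_rot: [-179.9, -0.3, 164.0]
force: [-2.8, 3.7, 7.9]
gripper_width: 14.9
gripper_force: 40.0
```

```bash
python3 drift.py; python3 go.py 598.8,-54.4,108.5
```

```text
(240, 300, 275, 325) [-2.1325767 -0.9739013]
(290, 325, 320, 350) [-0.2276138  0.0536591]
t 17.5167 p [570.067 -31.235 108.25 ] rot [-179.917   -0.28   163.984] F [-1.835  0.645  8.123] w 14.808221385538587 40.001206398010254
598.8,-54.4,108.5 units [-0.85  -0.358 -0.01 ] norm 0.9227334190771145
```

Request:
send_rows(
  steps=[
    [[-0.046,-0.019,-0.006,0,0],[-0.046,-0.019,-0.006,0,0],[-0.046,-0.019,0,0,0],[-0.046,-0.019,0,0,0],[-0.046,-0.019,0,0,0]],
  ],
)

```text
time_s: 17.93
ee_pos: [579.0, -37.6, 108.5]
ee_rot: [-179.9, -0.1, 164.0]
force: [-2.3, 1.5, 2.8]
gripper_width: 14.8
gripper_force: 40.0
```

Request:
send_rows(
  steps=[
    [[-0.046,-0.019,-0.004,0,0],[-0.046,-0.019,0,0,0],[-0.046,-0.019,0,0,0],[-0.046,-0.019,0,0,0],[-0.046,-0.019,0,0,0]],
  ],
)

```text
time_s: 18.35
ee_pos: [588.1, -43.7, 109.0]
ee_rot: [-180.0, 0.0, 164.0]
force: [-0.1, 0.4, -0.4]
gripper_width: 14.6
gripper_force: 40.0
```

```bash
python3 go.py 598.8,-54.4,108.5
```

```text
t 18.35 p [588.075 -43.669 108.987] rot [-179.985    0.031  163.987] F [-0.118  0.377 -0.389] w 14.633194604848446 39.999995827674866
598.8,-54.4,108.5 units [-0.332 -0.184  0.012] norm 0.37947355341155575
```

Contact was lost between x = 579 and 588. I'll lift, go back to where the force was still good, and redo that piece.

Request:
send_rows(
  steps=[
    [[0,0,-0.1,0,0],[0,0,-0.05,0,0],[0.22,0.15,0,0,0],[0.22,0.14,0,0,0],[0,0,0,0,0]],
  ],
)

```text
time_s: 18.77
ee_pos: [571.7, -25.5, 115.1]
ee_rot: [180.0, -0.1, 164.0]
force: [-0.2, 0.4, -0.3]
gripper_width: 14.6
gripper_force: 40.0
```

Request:
send_rows(
  steps=[
    [[0,0,0.08,0,0],[0,0,0.05,0,0],[0,0,0.02,0,0],[0,0,0,0,0],[0,0,0,0,0]],
  ],
)

```text
time_s: 19.18
ee_pos: [574.0, -27.4, 109.1]
ee_rot: [180.0, -0.0, 164.0]
force: [0.2, -0.0, -0.6]
gripper_width: 14.7
gripper_force: 40.0
```

```bash
python3 go.py 598.8,-54.4,108.5
```

```text
t 19.1833 p [574.024 -27.383 109.115] rot [179.999  -0.006 163.972] F [ 0.243 -0.025 -0.625] w 14.71296084686113 39.9998813867569
598.8,-54.4,108.5 units [-0.782 -0.478  0.015] norm 0.9165725582669612
```

Request:
send_rows(
  steps=[
    [[0.01,-0.104,0,0,0],[0,0,0,0,0],[0,0,0.02,0,0],[0,0,0,0,0],[0,0,0,0,0]],
  ],
)

```text
time_s: 19.6
ee_pos: [572.4, -31.6, 108.7]
ee_rot: [-180.0, 0.0, 164.0]
force: [0.1, -0.7, 1.9]
gripper_width: 15.0
gripper_force: 40.0
```

Request:
send_rows(
  steps=[
    [[0,0,0.01,0,0],[-0.03,-0.014,0,0,0],[-0.045,-0.021,0,0,0],[-0.045,-0.021,0,0,0],[-0.045,-0.021,0,0,0]],
  ],
)

```text
time_s: 20.02
ee_pos: [576.6, -34.4, 108.3]
ee_rot: [179.9, -0.2, 163.9]
force: [-3.7, 3.5, 6.4]
gripper_width: 15.0
gripper_force: 40.0
```

Request:
send_rows(
  steps=[
    [[-0.045,-0.022,-0.003,0,0],[-0.045,-0.022,0,0,0],[-0.045,-0.022,0,0,0],[-0.045,-0.022,0,0,0]],
  ],
)

```text
time_s: 20.35
ee_pos: [583.1, -39.8, 108.4]
ee_rot: [179.9, -0.1, 163.9]
force: [-2.3, 2.0, 5.4]
gripper_width: 14.6
gripper_force: 40.0
```

Request:
send_rows(
  steps=[
    [[-0.045,-0.022,0,0,0],[-0.045,-0.022,0,0,0],[-0.045,-0.022,0,0,0],[-0.045,-0.022,0,0,0]],
  ],
)

```text
time_s: 20.68
ee_pos: [589.2, -45.3, 108.4]
ee_rot: [179.9, -0.1, 163.9]
force: [-2.4, 2.9, 4.3]
gripper_width: 14.8
gripper_force: 40.0
```

```bash
python3 go.py 598.8,-54.4,108.5
```

```text
t 20.6833 p [589.209 -45.272 108.434] rot [179.859  -0.125 163.936] F [-2.421  2.876  4.342] w 14.755120054023896 40.00114560127258
598.8,-54.4,108.5 units [-0.294 -0.153 -0.003] norm 0.3310083403608187
```

Request:
send_rows(
  steps=[
    [[-0.045,-0.022,0,0,0],[-0.045,-0.022,0.002,0,0],[-0.045,-0.022,0,0,0],[-0.045,-0.022,0,0,0]],
  ],
)

```text
time_s: 21.02
ee_pos: [595.0, -50.5, 108.4]
ee_rot: [179.8, -0.1, 163.9]
force: [-2.9, 3.3, 5.8]
gripper_width: 14.9
gripper_force: 40.0
```

Request:
send_rows(
  steps=[
    [[-0.045,-0.022,0.002,0,0],[-0.045,-0.022,0,0,0],[-0.035,-0.017,0,0,0],[0,0,0,0,0]],
  ],
)

```text
time_s: 21.35
ee_pos: [599.8, -54.6, 108.5]
ee_rot: [179.9, -0.1, 163.9]
force: [-2.8, 1.8, 5.7]
gripper_width: 14.6
gripper_force: 40.0
```

```bash
python3 drift.py; python3 go.py 598.8,-54.4,108.5
```

```text
(240, 300, 275, 325) [3.8669817 1.6705201]
(290, 325, 320, 350) [0.40016136 1.1630276 ]
t 21.4 p [599.825 -54.702 108.461] rot [179.882  -0.041 163.951] F [-2.061  1.873  5.732] w 14.741805983034176 40.00107944011688
598.8,-54.4,108.5 units [ 0.027  0.    -0.001] norm 0.026729287231924418
```

Burnishing is done. Lift and return to above the stand.

Request:
send_rows(
  steps=[
    [[0,0,-0.1,0,0],[0,0,-0.4,0,0],[0,0,-0.6,0,0],[0,0,-0.6,0,0],[0,0,-0.2,0,0]],
  ],
)

```text
time_s: 21.82
ee_pos: [601.9, -55.9, 187.3]
ee_rot: [179.9, 0.4, 164.0]
force: [-0.1, -0.2, -0.6]
gripper_width: 15.0
gripper_force: 40.0
```

```bash
python3 go.py 436,291.3,185
```

```text
t 21.8167 p [601.854 -55.886 187.302] rot [179.923   0.353 163.978] F [-0.102 -0.196 -0.577] w 14.991471233766575 39.99988853931427
436,291.3,185 units [6.381 7.198 0.028] norm 9.619337880645306
```

Request:
send_rows(
  steps=[
    [[0.255,0.288,0,0,0],[0.45,0.5,0,0,0],[0.57,0.65,0,0,0],[0.6,0.68,0,0,0],[0.6,0.68,0,0,0]],
  ],
)

```text
time_s: 22.23
ee_pos: [533.4, 80.7, 182.2]
ee_rot: [-180.0, -0.2, 163.9]
force: [0.4, 1.0, -0.7]
gripper_width: 14.9
gripper_force: 40.0
```

Request:
send_rows(
  steps=[
    [[0.6,0.68,0,0,0],[0.6,0.68,0,0,0],[0.6,0.68,0,0,0],[0.6,0.68,0,0,0],[0.6,0.68,0,0,0]],
  ],
)

```text
time_s: 22.65
ee_pos: [455.2, 244.5, 182.4]
ee_rot: [-179.9, -0.1, 164.0]
force: [-1.1, 0.2, -0.7]
gripper_width: 15.0
gripper_force: 40.0
```

Request:
send_rows(
  steps=[
    [[0.55,0.62,0,0,0],[0.32,0.36,0,0,0],[0,0,0,0,0],[0,0,0,0,0],[0,0,0,0,0]],
  ],
)

```text
time_s: 23.07
ee_pos: [434.6, 289.6, 183.0]
ee_rot: [-179.9, -0.1, 164.0]
force: [0.4, 0.8, 0.0]
gripper_width: 15.0
gripper_force: 40.0
```

```bash
python3 go.py 436,291.3,185;  python3 - <<'E'
from workcell import env
from h import *
np.set_printoptions(precision=1,suppress=True)
s=env.grab_frame("scene");t=env.grab_frame("top");np.savez("scene5.npz",**s);np.savez("top5.npz",**t)
b=cv2.resize(s["pixels"][90:240,310:410],(400,600),interpolation=cv2.INTER_CUBIC)
c=cv2.resize(t["pixels"][160:260,290:400],(400,364),interpolation=cv2.INTER_CUBIC);c=np.vstack([c,np.zeros((236,400,3),np.uint8)])
cv2.imwrite("pics/c8.png",np.hstack([b,c])[:,:,::-1])
a=load("top3.npz")
A,B=[cv2.cvtColor(f["pixels"],cv2.COLOR_RGB2GRAY)[165:255,290:395].astype(np.float32) for f in(a,t)]
print(cv2.findTransformECC(A,B,np.float32([[1,0,0],[0,1,0]]),cv2.MOTION_EUCLIDEAN,(3,200,1e-5),None,3))
C=cloud(t);px=t["pixels"].astype(int);r=(px[...,0]>90)&(px[...,1]<50)&(abs(C[...,0]-580)<60)&(abs(C[...,1]-30)<110);print("band z",np.percentile(C[r][:,2],[5,50,95]))
E
```

```text
t 23.0667 p [434.56  289.607 183.032] rot [-179.903   -0.054  164.   ] F [0.366 0.827 0.031] w 14.981577246802463 39.99988496303558
436,291.3,185 units [-0.023  0.051 -0.049] norm 0.07421331140055049
(0.9998829371010002, array([[ 1., -0.,  0.],
       [ 0.,  1., -0.]], dtype=float32))
band z [31.3 34.8 38.3]
```

View pics/c8.png

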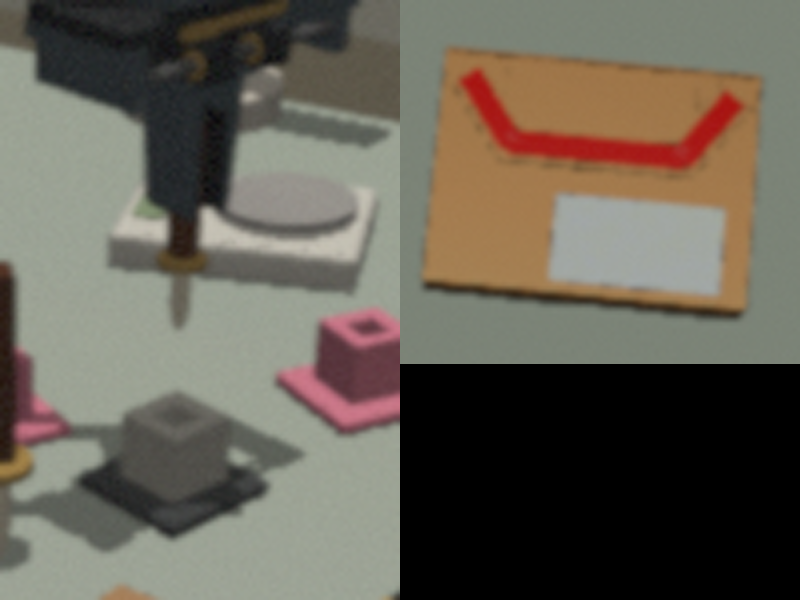

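c8: the mailer is unmoved and flat. The burnisher is held straight above the hole, tip (179,327), hole (181,414). Lower it.

Request:
send_rows(
  steps=[
    [[-0.02,0.04,0.2,0,0],[0,0,0.4,0,0],[0,0,0.4,0,0],[0,0,0.1,0,0],[0,0,0,0,0]],
  ],
)

```text
time_s: 23.58
ee_pos: [435.8, 290.4, 138.4]
ee_rot: [-179.9, -0.1, 163.9]
force: [-0.6, 1.0, -0.3]
gripper_width: 14.8
gripper_force: 40.0
```

Request:
send_rows(
  steps=[
    [[0,0,0,0,0],[0,0,0,0,0]],
  ],
)

```text
time_s: 23.75
ee_pos: [437.1, 291.7, 140.7]
ee_rot: [179.9, 0.1, 163.9]
force: [0.4, 0.1, -0.9]
gripper_width: 14.9
gripper_force: 40.0
```

```bash
python3 go.py 435.8,291.3,131 435.8,291.3,88
```

```text
t 23.75 p [437.099 291.697 140.748] rot [179.925   0.062 163.95 ] F [ 0.395  0.143 -0.853] w 14.875336839552068 39.99989926815033
435.8,291.3,131 units [ 0.029 -0.019  0.244] norm 0.24605989755326405
435.8,291.3,88 units [ 0.001 -0.001  1.075] norm 1.075
```

Request:
send_rows(
  steps=[
    [[0.02,-0.01,0.1,0,0],[0,0,0.15,0,0],[0,0,0.15,0,0],[0,0,0.15,0,0],[0,0,0.15,0,0]],
  ],
)

```text
time_s: 24.17
ee_pos: [435.3, 291.3, 111.3]
ee_rot: [-180.0, -0.0, 164.0]
force: [-0.1, -1.0, -0.6]
gripper_width: 14.7
gripper_force: 40.0
```

Request:
send_rows(
  steps=[
    [[0,0,0.15,0,0],[0,0,0.15,0,0],[0,0,0.15,0,0],[0,0,0,0,0],[0,0,0,0,0]],
  ],
)

```text
time_s: 24.58
ee_pos: [435.3, 291.3, 93.6]
ee_rot: [-180.0, -0.0, 164.0]
force: [-1.0, 0.4, -0.4]
gripper_width: 14.6
gripper_force: 40.0
```

```bash
python3 go.py 435.8,291.3,87
```

```text
t 24.5833 p [435.303 291.293  93.561] rot [-179.967   -0.035  163.98 ] F [-1.007  0.362 -0.401] w 14.645003488287394 39.99988496303558
435.8,291.3,87 units [-0.012  0.004  0.164] norm 0.16449316747048087
```

No contact so far. Go down the last 6.5 mm gently until the collar seats.

Request:
send_rows(
  steps=[
    [[-0.01,0,0.06,0,0],[0,0,0.05,0,0],[0,0,0.03,0,0],[0,0,0.02,0,0],[0,0,0,0,0]],
  ],
)

```text
time_s: 25.0
ee_pos: [435.8, 291.3, 87.5]
ee_rot: [-180.0, -0.0, 164.0]
force: [0.3, -0.4, -0.5]
gripper_width: 15.1
gripper_force: 40.0
```

Request:
send_rows(
  steps=[
    [[0,0,0.01,0,0],[0,0,0,0,0],[0,0,0,0,0]],
  ],
)

```text
time_s: 25.25
ee_pos: [435.9, 291.3, 87.3]
ee_rot: [180.0, 0.0, 164.0]
force: [-0.3, 0.3, -0.9]
gripper_width: 14.8
gripper_force: 40.0
```

Request:
send_rows(
  steps=[
    [[0,0,0.015,0,0],[0,0,0,0,0],[0,0,0,0,0]],
  ],
)

```text
time_s: 25.5
ee_pos: [436.0, 291.4, 86.7]
ee_rot: [180.0, 0.0, 164.0]
force: [0.6, 0.7, 0.4]
gripper_width: 15.0
gripper_force: 40.0
```

Back at the original pose. Open gently to half, then lift straight up.

Request:
send_rows(
  steps=[
    [[0,0,0,0,0.25],[0,0,0,0,0.4],[0,0,0,0,0.6],[0,0,0,0,0.6],[0,0,0,0,0.6]],
  ],
)

```text
time_s: 25.92
ee_pos: [435.9, 291.3, 86.6]
ee_rot: [180.0, -0.0, 164.0]
force: [0.2, 0.6, 1.0]
gripper_width: 45.5
gripper_force: 0.0
```

Request:
send_rows(
  steps=[
    [[0,0,0,0,0.6],[0,0,-0.2,0,0.6],[0,0,-0.5,0,0.6],[0,0,-0.7,0,0.6],[0,0,-0.8,0,0.6]],
  ],
)

```text
time_s: 26.33
ee_pos: [435.0, 290.7, 175.0]
ee_rot: [-179.9, -0.1, 164.0]
force: [0.5, 0.7, 0.2]
gripper_width: 54.8
gripper_force: 0.0
```

Request:
send_rows(
  steps=[
    [[0,0,-0.6,0,0.6],[0,0,-0.3,0,0.6],[0,0,0,0,0.6],[0,0,0,0,0.6],[0,0,0,0,0.6]],
  ],
)

```text
time_s: 26.75
ee_pos: [435.2, 290.8, 209.6]
ee_rot: [-179.9, -0.1, 164.0]
force: [-0.5, -0.3, 0.7]
gripper_width: 54.7
gripper_force: 0.0
```

```bash
python3 - <<'E'
from workcell import env
from h import *
s=env.grab_frame("scene"); b=cv2.resize(s["pixels"][100:340,240:480],(600,600),interpolation=cv2.INTER_CUBIC)
cv2.imwrite("pics/c9.png",b[:,:,::-1])
a=load("scene0.npz")
d=np.abs(a["pixels"].astype(int)-s["pixels"]).max(2);
for n,(u,v) in dict(stamp=(173,364),dish=(258,440),calc=(437,237)).items(): print(n,d[v-25:v+25,u-30:u+30].mean())
E
python3 go.py
```

```text
stamp 4.298333333333333
dish 2.8513333333333333
calc 3.077
t 26.8 p [435.116 290.792 209.296] rot [-179.885   -0.103  163.981] F [ 0.023  0.062 -0.586] w 54.67266454162323 0.0
```

View pics/c9.png

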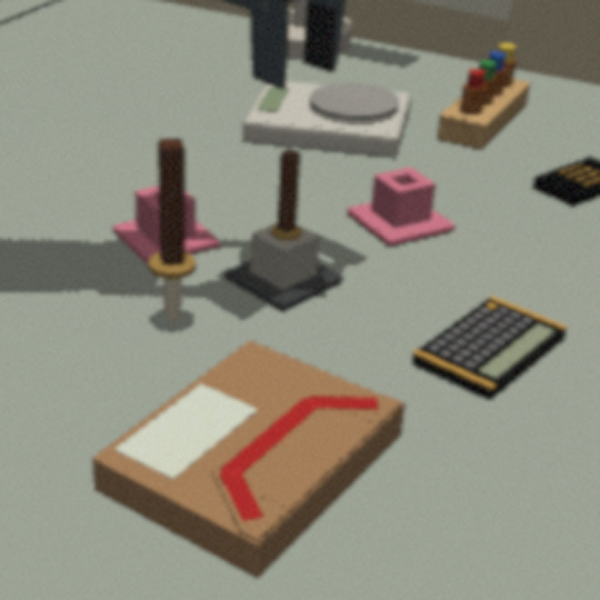

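c9 shows the burnisher upright in the grey stand at (288,200), the flap flat at (300,430), and the bystanders unmoved. Handing in.

```bash
python3 -c "
from workcell import env
print(env.job_done())"
```

```text
the job is handed in; nothing more can be done
None
```

I handed the job in at about 27 s: the flap is flat, the whole red band was burnished from left to right, and the burnisher is upright in its stand. The nib lost contact once on the last slanting leg, so I went back and redid that stretch. The mailer and bystanders did not visibly move.

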